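Unstack mould parts into their nests

TASK

Take the stack of mould parts apart from the top down, one part at a time, and lay each part flat and fully down in the pocket of its own shape and size (the small bush in the small round pocket, the spacer ring in the large round one, the insert in the small oblong one, the backing plate in the large oblong one) before you take the next. Keep the parts upright, let go of them all, and leave the V-block and the pot with the red lid where they stand.

Things in the scene. Friction and masses are not known exactly. Their poses are not given: they have to be found in the camera images.
- bush: Turned bronze-coloured bush, a plain cylinder 30 mm across and 28 mm high, standing on end; top of the stack at the start (its underside about 60 mm above the bench). Origin: centre of its underside; z along its axis, up. About 0.1 kg.
- spacer_ring: Flat steel ring 46 mm across, 12 mm thick, second from the top (underside about 48 mm above the bench), the bush standing on it. Origin: centre of its underside; z up. Grasp it by its outside. About 0.1 kg.
- insert: Ground steel block with two bores in its top, 62 mm long (its y axis), 40 mm wide (its x axis), 22 mm high; third from the top (underside about 26 mm above the bench). Origin: centre of its underside; z up. 0.24 to 0.48 kg.
- backing_plate: Steel plate 78 mm long (its x axis), 56 mm wide (its y axis), 16 mm thick, a small hole in each corner; bottom of the stack, flat on a dark steel board (90 x 68 mm, 10 mm high, fixed to the bench, stays there). Origin: centre of its underside; z up. 0.28 to 0.56 kg.
- bush_nest: Nest for the bush: outside 68 x 68 mm, small round pocket 46 mm across. The nest is a plywood plate 8 mm thick, screwed down on the bench; its pocket is 4 mm deep with a dark rubber floor 4 mm above the bench. Origin: under the middle of the pocket, on the bench; z up.
- ring_nest: Nest for the spacer ring: outside 82 x 82 mm, large round pocket 62 mm across. The nest is a plywood plate 8 mm thick, screwed down on the bench; its pocket is 4 mm deep with a dark rubber floor 4 mm above the bench. Origin: under the middle of the pocket, on the bench; z up.
- insert_nest: Nest for the insert: outside 98 mm (its x axis) x 76 mm (its y axis), small oblong pocket 78 mm (x) x 56 mm (y), so the insert's long y axis goes along the nest's x axis, either way round. The nest is a plywood plate 8 mm thick, screwed down on the bench; its pocket is 4 mm deep with a dark rubber floor 4 mm above the bench. Origin: under the middle of the pocket, on the bench; z up.
- plate_nest: Nest for the backing plate: outside 114 mm (its x axis) x 92 mm (its y axis), large oblong pocket 94 mm (x) x 72 mm (y), so the plate's long x axis goes along the nest's x axis, either way round. The nest is a plywood plate 8 mm thick, screwed down on the bench; its pocket is 4 mm deep with a dark rubber floor 4 mm above the bench. Origin: under the middle of the pocket, on the bench; z up.
- v_block: Loose ground steel V-block 48 x 44 mm, 36 mm high, a bystander near the far right of the work. Origin: centre of its underside. Leave it alone.
- paste_pot: Loose round pot with red lid, 58 mm across, 50 mm high, a bystander at the right, in front of a tall desk fan that stands fixed to the right of the work (some 0.2 m right of straight ahead, 0.45 to 0.65 m out; swing past it on its near side). Origin: centre of its underside. Leave it alone.
Not all that is in view belongs to the job. There is more than one size of the bush; the one meant has the size given above.

How it is judged:
On the way, in this order (a step that is already met when the one before it is completed fails the run):
1. the bush lies in the small round pocket (horizontal distance between bush and bush_nest below 0.0095 m and z of bush in the frame of bush_nest below 0.0055 m and angle between bush's own z axis and vertical below 0.04 rad), for 0.2 s.
2. the spacer ring lies in the large round pocket (horizontal distance between spacer_ring and ring_nest below 0.0095 m and z of spacer_ring in the frame of ring_nest below 0.0055 m and angle between spacer_ring's own z axis and vertical below 0.04 rad), for 0.2 s.
3. the insert lies in the small oblong pocket (horizontal distance between insert and insert_nest below 0.0125 m and z of insert in the frame of insert_nest below 0.0055 m and angle between insert's own z axis and vertical below 0.04 rad), for 0.2 s.
4. the backing plate lies in the large oblong pocket (horizontal distance between backing_plate and plate_nest below 0.0125 m and z of backing_plate in the frame of plate_nest below 0.0055 m and angle between backing_plate's own z axis and vertical below 0.04 rad), for 0.2 s.
At the end, for the whole second after the job is handed in: Every part lies flat (within 0.04 rad) on the floor of its own pocket (underside no more than 1.5 mm above the pocket floor), its centre within 9.5 mm (bush, ring) or 12.5 mm (insert, plate) of the pocket's centre, which is anywhere inside the pocket; all are released and at rest (all of step 1 and all of step 2 and all of step 3 and all of step 4 and linear speed of each of bush, spacer_ring, insert, backing_plate below 0.02 m/s and not (contact force between bush and the fingers above 0.1 N) and not (contact force between spacer_ring and the fingers above 0.1 N) and not (contact force between insert and the fingers above 0.1 N) and not (contact force between backing_plate and the fingers above 0.1 N)); the robot touches nothing.
It fails at once if the V-block is moved by more than 15 mm (distance of v_block from where it was at the start of the episode above 0.015 m).
It fails at once if the pot with the red lid is moved by more than 15 mm (distance of paste_pot from where it was at the start of the episode above 0.015 m).
It fails at once if a part is tipped over (more than 0.8 rad) (angle between any of bush, spacer_ring, insert, backing_plate's own z axis and vertical above 0.8 rad).
It also fails if it takes over 104 s, if anything falls off the work surface, if the arm or the gripper's body presses on something with over 40 N, if the wrist force passes 120 N, or if a joint passes its speed limit or range.

ROBOT

A 6-joint arm with a two-finger parallel gripper is mounted at the origin on the work surface; the furniture and walls round the work are solid. World frame = base frame: x ahead of the robot, y to its left, z up, the work surface at z = 0. Lengths are in m, angles in rad, forces in N, time in s.
With the tool pointing down it reaches from about 0.225 to 0.875 m from the base axis. Payload 3.4 kg.
Tool frame: the origin (TCP) lies midway between the tips of the shut fingers; the grasp point (between the pads) lies 19 mm behind it (manip.grasp_offset is the distance from the TCP to the grasp point, in m); x points along the fingers, y is the direction in which the jaws open and shut, and the axes are right-handed (so a half turn about x gives the same grasp; the last joint's range is limited). The gripper opens to 85 mm and grips with 20 to 120 N. Pads are 22 mm wide; open, the fingers measure 114 mm over their backs; the gripper's body (76 mm by 85 mm) begins 54 mm behind the grasp point. The pads swing forward as they close: fully open they stand 13 mm farther back than shut.
Start: joints at [1.095, 0.276, 1.505, -0, 1.361, -0.121], TCP at [0.2, 0.539, 0.231] pointing down, gripper open.
Joint ranges: [-2.89, 2.89], [-0.75, 2.08], [0.22, 2.7], [-1.18, 4.32], [0.11, 2.71], [-2.7, 2.7]. Speed limits (rad/s): [2.57, 2.57, 3.14, 3.14, 3.14, 3.14].

INTERFACE

Orientations are given as a unit quaternion [w, x, y, z].
In Python, from rig import manip gives the robot as it stands.
- The arm moves only by the shell command python3 -m creep 'ROWS' [OPENING] [FORCE]. ROWS is a JSON object of lists of equal length, an entry for each row: "delta_pos": the shift along the tool's x, y, z in cm, a list of three; "dr": the turn, a rotation vector about the tool's x, y, z in rad, a list of three. In form: {"delta_pos": [[dx, dy, dz], ...], "dr": [[rx, ry, rz], ...]}. A call has 1 to 10 rows; each row is the pose to reach, as a shift and turn from the pose commanded when the call began, along the tool's axes at that moment; what a row does not reach only later rows make up. A row lasts 1/10 s, in which the tool goes at most 50 mm and 8.59 degrees, less where a joint would pass 70% of its speed; a pose out of reach is approached as far as the arm can. A call with a gripper value outside its range is refused whole. OPENING is the opening, from -1 (shut) to 1 (fully open), set as the call begins (- or left out, the last holds). The fingers move at their own pace and stop on an object; FORCE is the grip in N (left out, the last holds). Time passes only in rows, so rows that repeat a pose let the fingers close. It gives the time, the measured TCP pose, the force and the opening at its end, in the units of the state.
- manip.get_state(): the state, without advancing time (a new reading comes with each control period).
- manip.get_image(name): name is "side" or "top"; returns a dict with "pixels" (420x560x3 uint8, blue, green, red), "depth" (420x560 float32, m along the optical axis (not along the pixel's ray), 0 where there is no reading), "intrinsics" (3x3 intrinsics, pixels), "k1" (the pictures are not rectified: a ray, as slopes to the right and down, at radius r is drawn at 1 + k1 r^2 times it, then the intrinsics apply), "rvec" (rotation vector, rad) and "tvec" (3), from world to camera coordinates, as OpenCV has them. Camera axes: x right, y down, z forward; pixel columns grow to the right and rows downward; lengths in m; the calibration is good to about 2 mm. A picture is of the moment at which its call begins.
- manip.sign_off(): hands the job in, once; it reports no verdict.
The state is a dict: "clock": time; "qpos": joint angles; "qd": joint speeds; "effort": joint torques, N m; "position": TCP position; "ee_rot": TCP orientation; "contact_force": force on the tool from outside, world axes, zero at the start; "moment": the same for the moment, N m; "width": finger opening in m.
Only numpy, scipy, OpenCV 4.12 (cv2) and the standard library are available. Lean on these libraries where they do the work, as an engineer would, in place of code of your own. Each camera call takes 0.05 s, during which the arm holds its last target. There are 200 camera calls.

## Working session

There is one attempt and no reset: what is moved stays moved. The work goes in short steps, Python scripts to look and compute and a shell command to move; the robot and the scene stay as the last step left them, time stands still between calls to the robot, and variables do not carry over. Pictures are saved under pics/ and viewed, about 12 in all and at most 16, crops included, and the job is handed in when it is done.

```bash
mkdir -p pics; ls; cat > h.py <<'E'
import numpy as np, cv2
from rig import manip
def get(n):
    im=manip.get_image(n); im['R']=cv2.Rodrigues(np.array(im['rvec'],float))[0]; im['t']=np.array(im['tvec'],float).ravel(); return im
def xyz(im):
    "world point of every pixel (420x560x3), nan w/o depth"
    K=np.array(im['intrinsics']);d=im['depth'];h,w=d.shape
    u,v=np.meshgrid(np.arange(w),np.arange(h))
    a=(u-K[0,2])/K[0,0];b=(v-K[1,2])/K[1,1];x,y=a.copy(),b.copy()
    for _ in range(20):
        s=1+im['k1']*(x*x+y*y);x,y=a/s,b/s
    P=np.stack([x*d,y*d,d],-1);P[d<=0]=np.nan
    return (P-im['t'])@im['R']
def st():
    s=manip.get_state();print({k:np.round(s[k],4).tolist() for k in('clock','qpos','position','ee_rot','contact_force','width')})
E
python3 - <<'E'
from h import *
for n in('top','side'):
    im=get(n);cv2.imwrite(f'pics/{n}0.png',im['pixels']);np.savez(f'{n}0.npz',p=xyz(im),c=im['pixels'])
    print(n,-im['R'].T@im['t'],im['k1'],im['intrinsics'])
st();print(manip.grasp_offset)
E
```

```text
pics
top [0.3242273  0.02836581 1.1078513 ] 0.04424471845951137 [[538.59163016   0.         279.00950782]
 [  0.         538.59163016 213.9508012 ]
 [  0.           0.           1.        ]]
side [0.49703174 0.80624574 0.51378517] 0.03070190719234337 [[456.04445638   0.         274.54512258]
 [  0.         456.04445638 207.73986218]
 [  0.           0.           1.        ]]
{'clock': 0.1, 'qpos': [1.095, 0.2766, 1.506, -0.0, 1.3607, -0.121], 'position': [0.1995, 0.5388, 0.2305], 'ee_rot': [0.6958, 0.1242, 0.6962, -0.1253], 'contact_force': [-0.7208, 0.2548, 0.2772], 'width': 0.0854}
0.0187
```

View pics/top0.png

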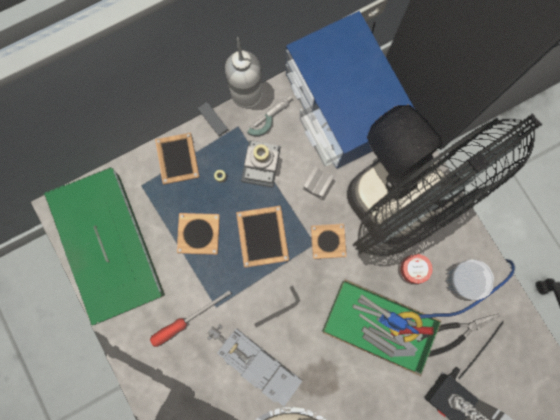

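View pics/side0.png

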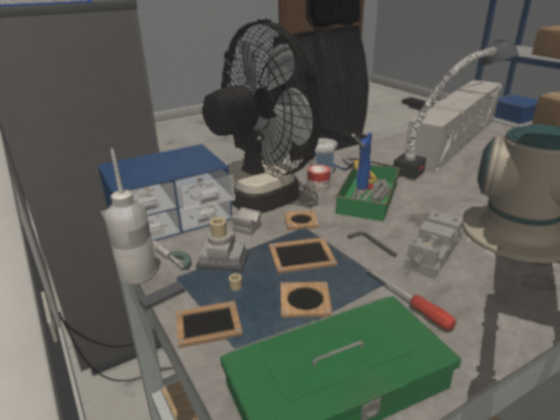

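The top view shows the stack at (262,155), with the nests at (177,158) small oblong, (198,233) large round, (263,236) large oblong and (328,241) small round. The decoy bush is at (220,175), the V-block at (319,181) and the pot at (417,268). The side view agrees. Next I'll measure positions.

```bash
python3 - <<'E'
from h import *
D=np.load('top0.npz');p,c=D['p'],D['c'].astype(int)
def rect(m,name):
    q=p[m][:,:2];r=cv2.minAreaRect((q*1000).astype(np.float32));print(name,m.sum(),np.round(r[0],1),np.round(r[1],1),round(r[2],1),'z',np.round(np.nanpercentile(p[m][:,2],[5,50,95])*1000,1))
ok=np.isfinite(p[...,2])
wood=(c[...,2]-c[...,0]>45)&(c[...,2]>110)&ok&(p[...,2]<.03)
for n,(u,v) in dict(insert_nest=(177,158),ring_nest=(198,233),plate_nest=(263,236),bush_nest=(328,241)).items():
    w=np.zeros_like(ok);w[v-35:v+36,u-35:u+36]=1
    if n=='plate_nest': w[:,:225]=0;w[:,300:]=0
    rect(wood&w,n)
    # pocket: dark inside wood hull
    mm=(wood&w).astype(np.uint8); hull=cv2.convexHull(cv2.findNonZero(mm));f=np.zeros_like(mm);cv2.fillConvexPoly(f,hull,1)
    f=cv2.erode(f,np.ones((5,5)))>0
    rect(f&(c.sum(-1)<150)&ok,n+' pocket')
w=np.zeros_like(ok);w[125:195,235:292]=1
z=p[...,2]
for a,b,n in((.08,.1,'bush'),(.055,.066,'ring'),(.042,.053,'insert'),(.02,.031,'plate'),(.007,.013,'board')): 
    m=(w&ok&(z>a)&(z<b)).astype(np.uint8); rect(m>0,n)
w[:]=0;w[165:200,300:340]=1;rect(w&ok&(z>.02)&(z<.05),'v')
w[:]=0;w[160:190,205:235]=1;rect(w&ok&(z>.01),'decoy')
w[:]=0;w[245:290,395:440]=1;rect(w&ok&(z>.04)&(z<.06),'pot')
# fan z extent in reach
m=ok&(z>.15);q=p[m];q=q[(q[:,0]<.8)&(q[:,1]>-.5)];print('tall y max by x',[(x,np.round(q[(q[:,0]>x)&(q[:,0]<x+.05)][:,1].max(),3) if ((q[:,0]>x)&(q[:,0]<x+.05)).any() else None) for x in np.arange(.1,.8,.05)])
big=cv2.resize(c[110:280,140:360].astype(np.uint8),None,fx=3.6,fy=3.5,interpolation=cv2.INTER_CUBIC);cv2.imwrite('pics/c1.png',big)
for x,y in((280,400),(100,100)): print(x,y,p[y,x])
E
```

```text
insert_nest 717 [612.  252.3] [99.7 78. ] 13.1 z [ 2.8  7.4 10.8]
insert_nest pocket 0 [0. 0.] [0. 0.] 0.0 z nan
ring_nest 925 [452.9 199.5] [82.7 83.2] 89.1 z [ 3.1  7.8 11.3]
ring_nest pocket 0 [0. 0.] [0. 0.] 0.0 z nan
plate_nest 939 [450.6  66.9] [114.   92.4] 10.0 z [ 3.7  7.7 11.3]
plate_nest pocket 0 [0. 0.] [0. 0.] 0.0 z nan
bush_nest 745 [443.8 -68.9] [68.9 68.4] 5.2 z [ 2.5  7.9 11.4]
bush_nest pocket 0 [0. 0.] [0. 0.] 0.0 z nan
bush 145 [607.2  71.9] [29.8 29.4] 1.5 z [82.  87.3 90.1]
ring 205 [604.2  72.3] [42.3 46.5] 6.4 z [56.4 59.7 64.5]
insert 264 [605.1  72.1] [64.4 41. ] 80.8 z [44.  47.7 51.1]
plate 408 [604.6  70.9] [61.5 80.6] 81.1 z [21.7 25.6 29.2]
board 292 [612.2  80.7] [ 92.2 148.9] 89.3 z [ 7.4 10.  12.6]
v 526 [574.5 -52.1] [44.  74.8] 62.0 z [22.3 32.3 38.5]
decoy 80 [573.1 159. ] [20.9 21.3] 6.2 z [14.  21.8 25.2]
pot 686 [ 387.8 -238.2] [54.5 56. ] 1.0 z [45.9 50.  53. ]
tall y max by x [(np.float64(0.1), None), (np.float64(0.15000000000000002), None), (np.float64(0.20000000000000004), None), (np.float64(0.25000000000000006), np.float64(-0.168)), (np.float64(0.30000000000000004), np.float64(-0.108)), (np.float64(0.3500000000000001), np.float64(-0.127)), (np.float64(0.40000000000000013), np.float64(-0.092)), (np.float64(0.45000000000000007), np.float64(-0.104)), (np.float64(0.5000000000000001), np.float64(-0.145)), (np.float64(0.5500000000000002), np.float64(-0.115)), (np.float64(0.6000000000000002), np.float64(-0.114)), (np.float64(0.6500000000000001), np.float64(0.536)), (np.float64(0.7000000000000002), np.float64(0.533)), (np.float64(0.7500000000000002), np.float64(0.534))]
280 400 [0.13228998 0.02278007 0.02510708]
100 100 [ 0.77465044  0.45923218 -0.10530355]
  return np.nanmean(a, axis, out=out, keepdims=keepdims)
```

View pics/c1.png

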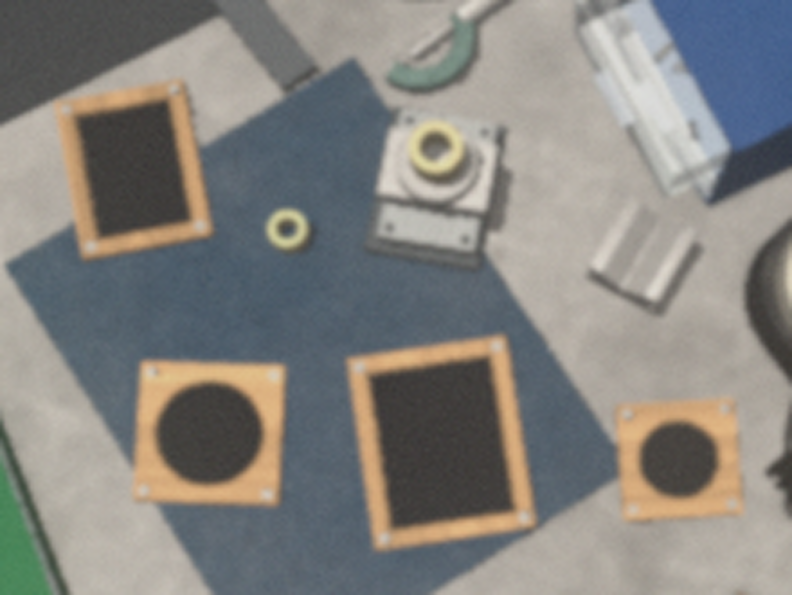

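```bash
cat >> h.py <<'E'
from scipy.spatial.transform import Rotation as Ro
def go(x,y,z,jaw,s=None):
    "delta in tool axes (cm) and dr to vertical tool, jaw line at world angle jaw (deg, mod 180), nearest half turn"
    s=s or manip.get_state();q=s['ee_rot'];R=Ro.from_quat([q[1],q[2],q[3],q[0]])
    best=None
    for k in(0,180):
        a=np.radians(jaw+k);Y=np.array([np.cos(a),np.sin(a),0]);X=np.array([0,0,-1.])
        T=Ro.from_matrix(np.stack([X,Y,np.cross(X,Y)],1));r=(R.inv()*T).as_rotvec()
        if best is None or np.linalg.norm(r)<np.linalg.norm(best):best=r
    d=R.inv().apply(np.array([x,y,z])-s['position'])*100
    print('delta',np.round(d,2).tolist(),'dr',np.round(best,3).tolist())
E
python3 - <<'E'
from h import *
s=manip.get_state();q=s['ee_rot'];print(Ro.from_quat([q[1],q[2],q[3],q[0]]).as_matrix().round(3))
D=np.load('top0.npz');p=p1=D['p'].reshape(-1,3);p2=np.load('side0.npz')['p'].reshape(-1,3)
for p in(p1,p2):
  for z0 in np.arange(.05,.5,.05):
    m=(p[:,2]>z0)&(p[:,2]<z0+.05)&(p[:,0]>.3)&(p[:,0]<.56)&(p[:,1]>-.25)&(p[:,1]<0)
    if m.sum()>5: i=p[m]; print(round(z0,2),m.sum(),[ (x,round(float(np.percentile(i[abs(i[:,0]-x)<.03][:,1],98)),3)) for x in(.35,.4,.45,.5,.55) if (abs(i[:,0]-x)<.03).sum()>3])
# same via 2nd camera: heights of gripper now
m=(abs(p2[:,0]-.2)<.1)&(abs(p2[:,1]-.54)<.1)&(p2[:,2]>.1);print('grip',m.sum(),np.percentile(p2[m][:,2],[1,50]) if m.any() else'')
go(.607,.072,.18,-9)
E
```

```text
[[-0.001  0.347  0.938]
 [-0.001  0.938 -0.347]
 [-1.    -0.002 -0.   ]]
0.05 1894 [(0.35, -0.152), (0.4, -0.214), (0.45, -0.161), (0.5, -0.127), (0.55, -0.121)]
0.1 343 [(0.4, -0.108), (0.45, -0.109), (0.5, -0.135), (0.55, -0.165)]
0.15 446 [(0.35, -0.109), (0.4, -0.101), (0.45, -0.102), (0.5, -0.127), (0.55, -0.159)]
0.2 1036 [(0.4, -0.092), (0.45, -0.102), (0.5, -0.12), (0.55, -0.14)]
0.25 1533 [(0.4, -0.096), (0.45, -0.101), (0.5, -0.118), (0.55, -0.152)]
0.3 1336 [(0.4, -0.106), (0.45, -0.107), (0.5, -0.128), (0.55, -0.177)]
0.35 1843 [(0.45, -0.143), (0.5, -0.169), (0.55, -0.184)]
0.4 44 [(0.5, -0.224), (0.55, -0.229)]
0.05 1567 [(0.35, -0.196), (0.4, -0.211), (0.45, -0.136), (0.5, -0.122), (0.55, -0.117)]
0.1 993 [(0.4, -0.102), (0.45, -0.104), (0.5, -0.129), (0.55, -0.163)]
0.15 1391 [(0.35, -0.107), (0.4, -0.093), (0.45, -0.096), (0.5, -0.119), (0.55, -0.15)]
0.2 1863 [(0.4, -0.089), (0.45, -0.101), (0.5, -0.118), (0.55, -0.136)]
0.25 1280 [(0.4, -0.092), (0.45, -0.096), (0.5, -0.118), (0.55, -0.148)]
0.3 1159 [(0.4, -0.102), (0.45, -0.104), (0.5, -0.128), (0.55, -0.18)]
0.35 573 [(0.45, -0.138), (0.5, -0.162), (0.55, -0.186)]
0.4 16 [(0.5, -0.22), (0.55, -0.23)]
grip 0 
delta [5.09, -29.61, 54.42] dr [1.373, 0.001, 0.002]
```

The depth shows the fan cage overhanging to y≈-0.095 at z 0.1–0.33, right beside the bush nest. I'll take the bush with the tool leaned 30° about the jaw axis, body toward +y, and keep that lean at both pick and place.

```bash
python3 - <<'E'
s=open('h.py').read()
s=s.replace("def go(x,y,z,jaw,s=None):","def go(x,y,z,jaw,tilt=0,s=None):").replace("X=np.array([0,0,-1.])","t=np.radians(tilt);L=np.array([-np.sin(np.radians(jaw)),np.cos(np.radians(jaw)),0]);X=-np.sin(t)*L+np.array([0,0,-np.cos(t)])")
open('h.py','w').write(s)
E
python3 - <<'E'
from h import *
go(.607,.067,.17,0,30)
E
```

```text
delta [6.09, -30.08, 54.6] dr [1.187, -0.456, -0.316]
```

```bash
python3 -m creep '{"delta_pos":[[2.0,-15,27.3],[2.0,-15,27.3],[2.0,-15,27.3],[2.0,-15,27.3],[4,-22,40],[4,-22,40],[4,-22,40],[6.1,-30.1,54.6],[6.1,-30.1,54.6],[6.1,-30.1,54.6]],"dr":[[1.187,-0.456,-0.316],[1.187,-0.456,-0.316],[1.187,-0.456,-0.316],[1.187,-0.456,-0.316],[1.187,-0.456,-0.316],[1.187,-0.456,-0.316],[1.187,-0.456,-0.316],[1.187,-0.456,-0.316],[1.187,-0.456,-0.316],[1.187,-0.456,-0.316]]}' 1 40
python3 - <<'E'
from h import *
st();go(.607,.067,.17,0,30)
E
```

```text
clock: 1.1
position: [0.5266, 0.1618, 0.1833]
ee_rot: [-0.612, -0.354, -0.354, 0.612]
contact_force: [0.3, 1.9, 0.4]
width: 0.0851
{'clock': 1.1, 'qpos': [0.4675, 0.4201, 1.5317, -0.4647, 1.4577, 0.5845], 'position': [0.5266, 0.1618, 0.1833], 'ee_rot': [-0.612, -0.3538, -0.3539, 0.6124], 'contact_force': [0.2773, 1.8649, 0.4375], 'width': 0.0851}
delta [5.87, 8.04, 7.55] dr [-0.0, -0.001, 0.001]
```

```bash
python3 -m creep '{"delta_pos":[[5.87,8.04,7.55],[5.87,8.04,7.55],[5.87,8.04,7.55],[5.87,8.04,7.55],[5.87,8.04,7.55]],"dr":[[0,0,0],[0,0,0],[0,0,0],[0,0,0],[0,0,0]]}'
python3 - <<'E'
from h import *
im=get('side');P=xyz(im);cv2.imwrite('pics/s1.png',cv2.resize(im['pixels'][130:330,130:330],None,fx=3,fy=3))
np.savez('s1.npz',p=P);q=P.reshape(-1,3)
m=(abs(q[:,0]-.607)<.08)&(abs(q[:,1]-.067)<.08)&(q[:,2]>.105);print(np.sort(q[m][:,2])[:20].round(4))
st();go(.607,.067,.072,0,30)
E
```

```text
clock: 1.6
position: [0.6051, 0.0676, 0.1712]
ee_rot: [-0.611, -0.354, -0.354, 0.613]
contact_force: [0.0, 0.2, -0.2]
width: 0.0851
[0.1052 0.1053 0.1053 0.1054 0.1055 0.1057 0.1057 0.1058 0.106  0.1061
 0.1062 0.1065 0.1065 0.1065 0.1068 0.1068 0.1074 0.1075 0.1077 0.1079]
{'clock': 1.65, 'qpos': [0.2854, 0.4646, 1.486, -0.5082, 1.3787, 0.4324], 'position': [0.6048, 0.0683, 0.1715], 'ee_rot': [-0.6118, -0.3542, -0.3543, 0.6121], 'contact_force': [-0.6919, -0.5085, -0.3909], 'width': 0.0855}
delta [8.69, 0.22, -4.84] dr [-0.0, -0.002, 0.0]
```

View pics/s1.png

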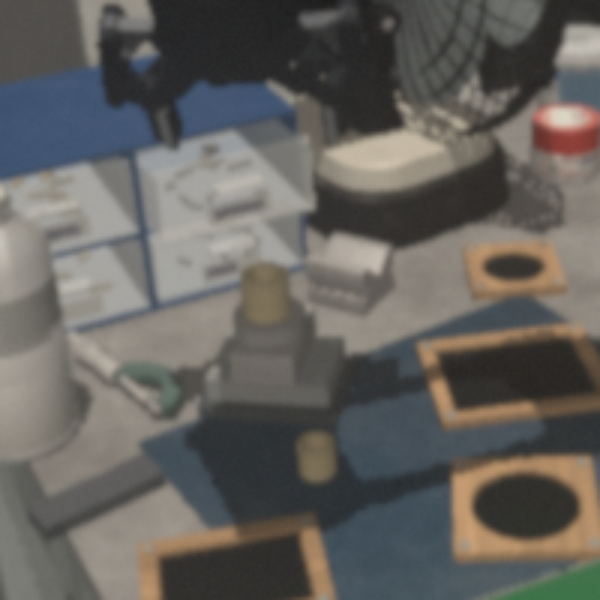

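The fingers straddle the bush from above, with a tip at (165,140) in the crop. Descending and gripping.

```bash
python3 -m creep '{"delta_pos":[[3,0.1,-1.7],[6,0.2,-3.4],[7.5,0.2,-4.2],[8.69,0.2,-4.84],[8.69,0.2,-4.84],[8.69,0.2,-4.84]],"dr":[[0,0,0],[0,0,0],[0,0,0],[0,0,0],[0,0,0],[0,0,0]]}' && python3 -m creep '{"delta_pos":[[0,0,0],[0,0,0],[0,0,0],[0,0,0],[0,0,0],[0,0,0],[0,0,0],[0,0,0]],"dr":[[0,0,0],[0,0,0],[0,0,0],[0,0,0],[0,0,0],[0,0,0],[0,0,0],[0,0,0]]}' -1 40
python3 - <<'E'
from h import *
im=get('side');cv2.imwrite('pics/s2.png',cv2.resize(im['pixels'][170:280,170:280],None,fx=5,fy=5))
st()
E
```

```text
clock: 2.25
position: [0.6079, 0.0673, 0.0732]
ee_rot: [0.613, 0.354, 0.354, -0.611]
contact_force: [0.8, 0.8, 0.4]
width: 0.0856
clock: 3.05
position: [0.608, 0.0665, 0.0733]
ee_rot: [0.613, 0.355, 0.353, -0.612]
contact_force: [-1.0, 0.4, 6.3]
width: 0.028
{'clock': 3.1, 'qpos': [0.2821, 0.5584, 1.5936, -0.5402, 1.2012, 0.5359], 'position': [0.608, 0.0665, 0.0733], 'ee_rot': [0.6125, 0.3546, 0.3534, -0.6117], 'contact_force': [-1.4906, 1.2902, 5.4295], 'width': 0.0282}
```

View pics/s2.png

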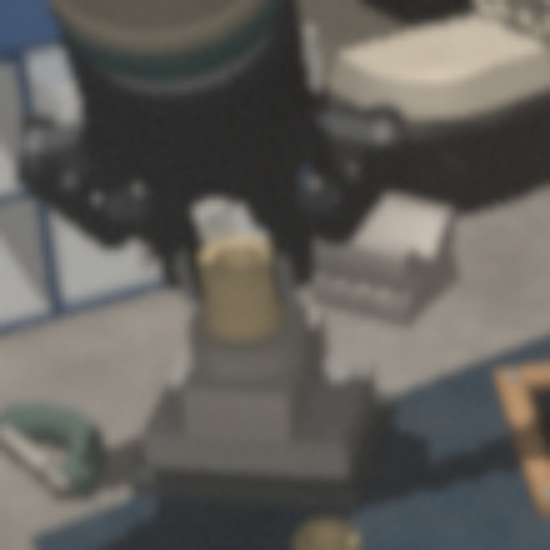

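```bash
python3 -m creep '{"delta_pos":[[-0.87,0,0.5],[-2.6,0,1.5],[-4.33,0,2.5],[-6.06,0,3.5],[-6.06,0,3.5],[-6.06,0,3.5]],"dr":[[0,0,0],[0,0,0],[0,0,0],[0,0,0],[0,0,0],[0,0,0]]}'
python3 - <<'E'
from h import *
im=get('top');p=xyz(im);q=p.reshape(-1,3)
im=get('side');cv2.imwrite('pics/s3.png',cv2.resize(im['pixels'][120:280,170:330],None,fx=4,fy=4))
st()
w=np.zeros((420,560),bool);w[115:195,225:300]=1;z=p[...,2];m=w&(z<.066)&(z>.056);r=cv2.minAreaRect((p[m][:,:2]*1000).astype(np.float32));print(m.sum(),r)
go(.444,-.072,.145,0,30);go(.444,-.072,.017,0,30)
E
```

```text
clock: 3.7
position: [0.6074, 0.0665, 0.1421]
ee_rot: [0.612, 0.355, 0.354, -0.612]
contact_force: [0.3, 0.1, -1.1]
width: 0.0279
{'clock': 3.8, 'qpos': [0.2817, 0.492, 1.5209, -0.516, 1.3237, 0.4601], 'position': [0.6068, 0.0663, 0.1411], 'ee_rot': [-0.6118, -0.3537, -0.3545, 0.6123], 'contact_force': [0.2998, -0.0079, -0.9541], 'width': 0.0282}
165 ((602.6867065429688, 68.1044921875), (37.63554382324219, 44.159278869628906), 67.84991455078125)
delta [6.57, -16.28, 12.17] dr [0.001, -0.002, 0.001]
delta [17.67, -16.26, 5.79] dr [0.001, -0.002, 0.001]
```

View pics/s3.png

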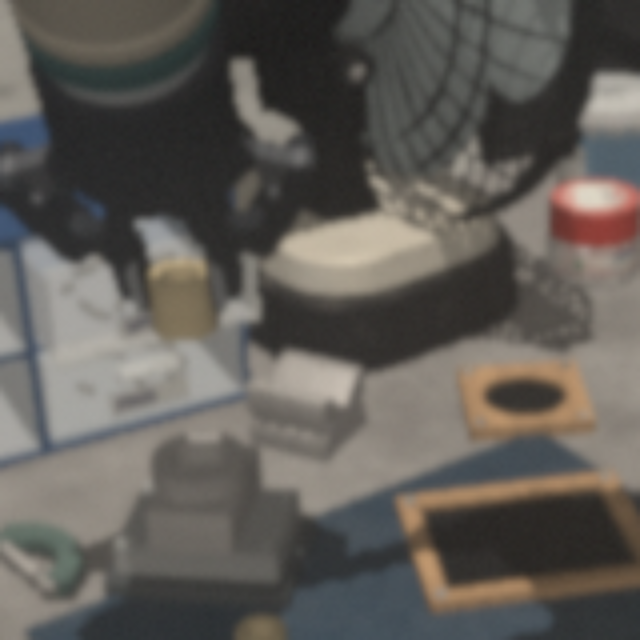

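Bush is held upright at (183,295) and the ring stayed behind on the insert. Moving beside the fan to above the bush nest.

```bash
python3 -m creep '{"delta_pos":[[0.5,-1.2,0.9],[1.5,-3.6,2.7],[2.8,-6.9,5.1],[4.1,-10.2,7.6],[5.4,-13.4,10],[6.2,-15.3,11.4],[6.57,-16.28,12.17],[6.57,-16.28,12.17],[6.57,-16.28,12.17]],"dr":[[0,0,0],[0,0,0],[0,0,0],[0,0,0],[0,0,0],[0,0,0],[0,0,0],[0,0,0],[0,0,0]]}'
python3 - <<'E'
from h import *
st();go(.444,-.072,.03,0,30);go(.444,-.072,.0175,0,30)
im=get('side');cv2.imwrite('pics/s4.png',cv2.resize(im['pixels'][100:260,220:380],None,fx=4,fy=4))
E
```

```text
clock: 4.7
position: [0.4462, -0.0714, 0.1459]
ee_rot: [0.613, 0.355, 0.354, -0.611]
contact_force: [1.2, -0.4, -0.4]
width: 0.0284
{'clock': 4.7, 'qpos': [0.0903, 0.2255, 1.9483, -0.5914, 1.0963, 0.4011], 'position': [0.4462, -0.0714, 0.1459], 'ee_rot': [0.6125, 0.355, 0.3537, -0.6113], 'contact_force': [1.1547, -0.3758, -0.3521], 'width': 0.0284}
delta [10.08, -0.25, -5.72] dr [-0.001, -0.003, -0.002]
delta [11.16, -0.25, -6.34] dr [-0.001, -0.003, -0.002]
```

View pics/s4.png

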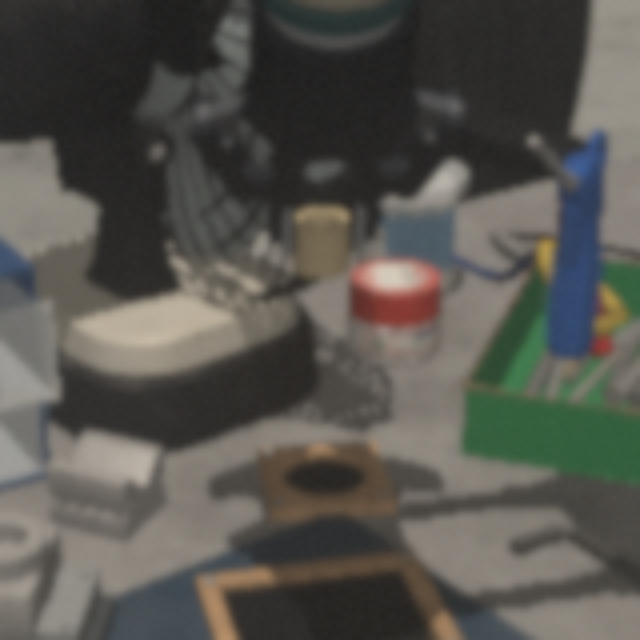

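Bush at (322,240), upright, above the nest at (325,475), no contact with the fan. Lowering.

```bash
python3 -m creep '{"delta_pos":[[2.5,-0.1,-1.4],[5.5,-0.2,-3.1],[8.5,-0.25,-4.8],[10.08,-0.25,-5.72],[10.08,-0.25,-5.72],[10.08,-0.25,-5.72]],"dr":[[0,0,0],[0,0,0],[0,0,0],[0,0,0],[0,0,0],[0,0,0]]}' && python3 -m creep '{"delta_pos":[[0.35,0,-0.2],[0.7,0,-0.4],[0.9,0,-0.52],[1.08,0,-0.62],[1.08,0,-0.62]],"dr":[[0,0,0],[0,0,0],[0,0,0],[0,0,0],[0,0,0]]}'
python3 - <<'E'
from h import *
st();go(.444,-.072,.0165,0,30)
im=get('side');cv2.imwrite('pics/s5.png',cv2.resize(im['pixels'][180:250,260:340],None,fx=6,fy=6))
E
```

```text
clock: 5.35
position: [0.4438, -0.072, 0.03]
ee_rot: [0.613, 0.354, 0.354, -0.611]
contact_force: [0.5, -0.8, -1.1]
width: 0.0283
clock: 5.85
position: [0.4424, -0.0726, 0.0177]
ee_rot: [0.612, 0.354, 0.354, -0.612]
contact_force: [-0.4, 0.7, -1.0]
width: 0.0281
{'clock': 5.85, 'qpos': [0.089, 0.4184, 2.1068, -0.7467, 0.8198, 0.6657], 'position': [0.4424, -0.0726, 0.0177], 'ee_rot': [0.6123, 0.3544, 0.3538, -0.6118], 'contact_force': [-0.3714, 0.6703, -1.0095], 'width': 0.0281}
delta [0.07, 0.16, -0.11] dr [-0.0, -0.002, -0.001]
```

View pics/s5.png

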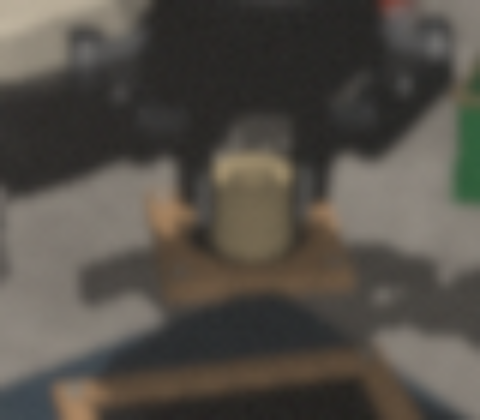

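Bush is inside the pocket at (255,215) with almost no contact force. Going down 1.5 mm more to feel the floor.

```bash
python3 -m creep '{"delta_pos":[[0.07,0.1,-0.04],[0.13,0.1,-0.075],[0.13,0.1,-0.075]],"dr":[[0,0,0],[0,0,0],[0,0,0]]}'
```

```text
clock: 6.2
position: [0.4431, -0.0727, 0.0172]
ee_rot: [-0.612, -0.354, -0.353, 0.612]
contact_force: [-2.9, 4.8, 8.9]
width: 0.028
```

Contact at 9 N, so the bush is on the floor. Releasing partly, then backing up.

```bash
python3 -m creep '{"delta_pos":[[0,0,0],[0,0,0],[0,0,0],[0,0,0],[0,0,0]],"dr":[[0,0,0],[0,0,0],[0,0,0],[0,0,0],[0,0,0]]}' 0.2 && python3 -m creep '{"delta_pos":[[-0.87,0,0.5],[-2.6,0,1.5],[-5.2,0,3],[-8.66,0,5],[-11.3,0,6.5],[-11.3,0,6.5],[-11.3,0,6.5]],"dr":[[0,0,0],[0,0,0],[0,0,0],[0,0,0],[0,0,0],[0,0,0],[0,0,0]]}'
python3 - <<'E'
from h import *
st();go(.604,.072,.14,-9);go(.520,.02,.16,-9)
im=get('side');P=xyz(im);c=im['pixels'];cv2.imwrite('pics/s6.png',cv2.resize(c[180:250,260:340],None,fx=6,fy=6))
q=P.reshape(-1,3);m=(abs(q[:,0]-.444)<.022)&(abs(q[:,1]+.069)<.022)&(q[:,2]>.014)&(q[:,2]<.05)
print(m.sum(),q[m].max(0),q[m].min(0))
E
```

```text
clock: 6.7
position: [0.4435, -0.0726, 0.0161]
ee_rot: [0.612, 0.354, 0.354, -0.612]
contact_force: [-0.0, 0.3, 0.5]
width: 0.0512
clock: 7.4
position: [0.4434, -0.0724, 0.1473]
ee_rot: [0.612, 0.355, 0.353, -0.611]
contact_force: [-1.0, -0.5, -0.0]
width: 0.0512
{'clock': 7.4, 'qpos': [0.0888, 0.2196, 1.9522, -0.5914, 1.0971, 0.3997], 'position': [0.4434, -0.0724, 0.1473], 'ee_rot': [0.6125, 0.3553, 0.3533, -0.6114], 'contact_force': [-1.0039, -0.4967, -0.0305], 'width': 0.0512}
delta [-6.51, 16.06, -12.91] dr [0.153, 0.52, -0.044]
delta [-5.68, 7.67, -7.4] dr [0.153, 0.52, -0.044]
169 [ 0.45615817 -0.04967078  0.03529562] [ 0.42904908 -0.08126756  0.01404438]
```

View pics/s6.png

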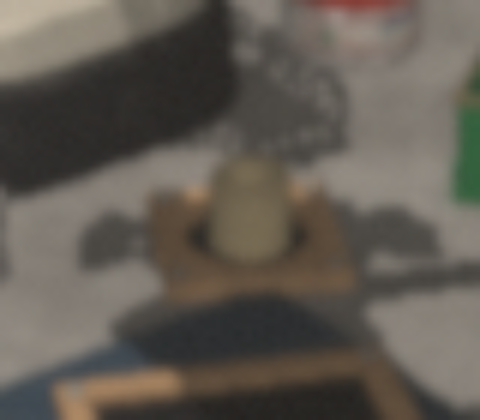

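The bush stands in its pocket at (250,210), upright. Next the ring: move away from the fan first, then bring the tool upright over the stack.

```bash
python3 -m creep '{"delta_pos":[[-1.0,2,-1.5],[-2.5,6,-4.8],[-4,9.5,-7.7],[-5.3,13,-10.5],[-7.5,16.06,-14],[-8.5,16.06,-14.2],[-8.5,16.06,-14.2],[-8.5,16.06,-14.2],[-8.5,16.06,-14.2]],"dr":[[0,0,0],[0,0,0],[0.04,0.13,-0.01],[0.08,0.26,-0.02],[0.12,0.4,-0.03],[0.153,0.52,-0.044],[0.153,0.52,-0.044],[0.153,0.52,-0.044],[0.153,0.52,-0.044]]}' 0.2
python3 - <<'E'
from h import *
st();go(.604,.072,.051,-9)
pz=manip.get_state()['position']
for n in('side','top'):
    im=get(n);P=xyz(im);q=P.reshape(-1,3);np.savez(n+'7.npz',p=P,c=im['pixels'])
    m=(abs(q[:,0]-.604)<.06)&(abs(q[:,1]-.072)<.03)&(q[:,2]>.1)&(q[:,2]<.2)
    if m.any(): print(n,m.sum(),np.sort(q[m][:,2])[:12].round(4),q[m][q[m][:,2]<q[m][:,2].min()+.01].mean(0))
E
```

```text
clock: 8.35
position: [0.6022, 0.0929, 0.1482]
ee_rot: [-0.459, -0.536, -0.46, 0.54]
contact_force: [-0.2, 0.3, 0.7]
width: 0.0511
{'clock': 8.35, 'qpos': [0.0402, 0.3847, 1.554, -0.0022, 1.2085, 0.1974], 'position': [0.6022, 0.0929, 0.1482], 'ee_rot': [-0.4587, -0.5355, -0.4601, 0.5395], 'contact_force': [-0.1681, 0.2926, 0.7334], 'width': 0.0511}
delta [9.72, 0.55, 2.01] dr [0.001, 0.003, 0.005]
side 283 [0.1529 0.1533 0.1534 0.1539 0.154  0.1541 0.1549 0.155  0.1552 0.1553
 0.1553 0.1558] [0.62508826 0.09337191 0.15810429]
top 22 [0.1555 0.1564 0.1579 0.1585 0.1606 0.164  0.164  0.1642 0.1644 0.1677
 0.168  0.1696] [0.57068884 0.089105   0.16060604]
```

```bash
python3 -m creep '{"delta_pos":[[0.5,0.5,1.5],[3,0.55,2],[6,0.55,2],[8.5,0.55,2],[9.8,0.55,2],[9.8,0.55,2],[9.8,0.55,2]],"dr":[[0,0,0],[0,0,0],[0,0,0],[0,0,0],[0,0,0],[0,0,0],[0,0,0]]}' 0.4 && python3 -m creep '{"delta_pos":[[0,0,0],[0,0,0],[0,0,0],[0,0,0],[0,0,0],[0,0,0]],"dr":[[0,0,0],[0,0,0],[0,0,0],[0,0,0],[0,0,0],[0,0,0]]}' -1 40 
python3 - <<'E'
from h import *
st()
E
```

```text
clock: 9.15
position: [0.6066, 0.072, 0.0521]
ee_rot: [-0.459, -0.537, -0.459, 0.538]
contact_force: [0.7, -0.4, -0.2]
width: 0.0599
clock: 9.75
position: [0.6072, 0.0722, 0.0535]
ee_rot: [0.46, 0.538, 0.459, -0.537]
contact_force: [-1.0, -0.5, 6.3]
width: 0.0428
{'clock': 9.75, 'qpos': [0.005, 0.4722, 1.6733, -0.0008, 0.9947, 0.1624], 'position': [0.6072, 0.0722, 0.0535], 'ee_rot': [0.4597, 0.5379, 0.4588, -0.5374], 'contact_force': [-0.9681, -0.5062, 6.3136], 'width': 0.0428}
```

```bash
python3 -m creep '{"delta_pos":[[-0.5,0,0],[-1.5,0,0],[-3,0,0],[-5,0,0],[-6,0,0],[-6,0,0],[-6,0,0]],"dr":[[0,0,0],[0,0,0],[0,0,0],[0,0,0],[0,0,0],[0,0,0],[0,0,0]]}'
python3 - <<'E'
from h import *
im=get('side');cv2.imwrite('pics/s8.png',cv2.resize(im['pixels'][150:270,170:290],None,fx=5,fy=5))
q=xyz(im).reshape(-1,3)
m=(abs(q[:,0]-.606)<.02)&(abs(q[:,1]-.09)<.02)&(q[:,2]>.08)&(q[:,2]<.16);print(m.sum(),np.sort(q[m][:,2]).round(4)[:6])
st();go(.453,.1995,.115,-9);go(.453,.1995,.02,-9)
E
```

```text
clock: 10.45
position: [0.6058, 0.0723, 0.1114]
ee_rot: [-0.459, -0.537, -0.46, 0.538]
contact_force: [0.6, -0.0, -0.5]
width: 0.0423
205 [0.1074 0.1078 0.1079 0.1079 0.1081 0.1081]
{'clock': 10.5, 'qpos': [0.005, 0.4155, 1.6053, -0.0004, 1.1243, 0.1624], 'position': [0.6055, 0.0723, 0.1109], 'ee_rot': [-0.4585, -0.5367, -0.4599, 0.5387], 'contact_force': [-0.4743, -0.3719, -1.6084], 'width': 0.0427}
delta [-0.36, -17.05, -10.17] dr [-0.0, 0.001, 0.003]
delta [9.14, -17.02, -10.18] dr [-0.0, 0.001, 0.003]
```

View pics/s8.png

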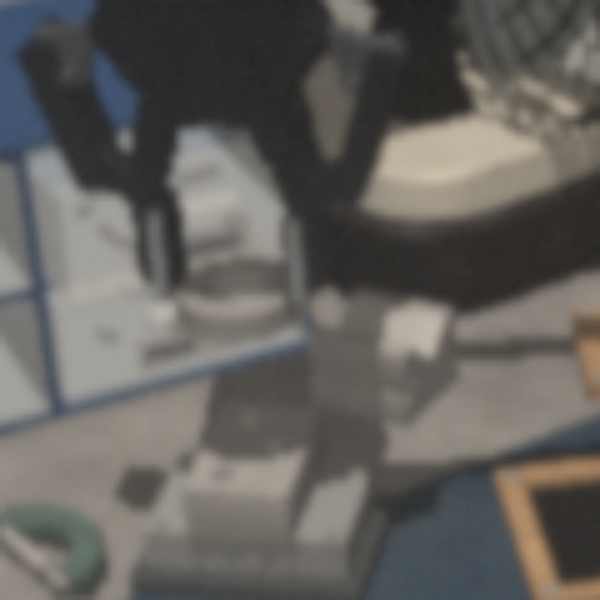

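Ring is held level at (237,295). Carrying it to its nest.

```bash
python3 -m creep '{"delta_pos":[[-0.1,-1.3,-0.8],[-0.2,-4,-2.4],[-0.36,-7.5,-4.5],[-0.36,-11,-6.6],[-0.36,-14,-8.4],[-0.36,-16.2,-9.7],[-0.36,-17.05,-10.2],[-0.36,-17.05,-10.2]],"dr":[[0,0,0],[0,0,0],[0,0,0],[0,0,0],[0,0,0],[0,0,0],[0,0,0],[0,0,0]]}' && python3 -m creep '{"delta_pos":[[2,0,0],[5,0,0],[8,0,0],[9.5,0,0],[9.5,0,0],[9.5,0,0]],"dr":[[0,0,0],[0,0,0],[0,0,0],[0,0,0],[0,0,0],[0,0,0]]}'
python3 - <<'E'
from h import *
st();go(.453,.1995,.010,-9)
E
```

```text
clock: 11.3
position: [0.452, 0.2004, 0.1152]
ee_rot: [-0.459, -0.536, -0.46, 0.538]
contact_force: [1.0, 0.5, -0.9]
width: 0.0426
clock: 11.9
position: [0.4547, 0.1993, 0.0204]
ee_rot: [-0.459, -0.537, -0.459, 0.538]
contact_force: [0.3, 0.6, -2.7]
width: 0.0421
{'clock': 11.9, 'qpos': [0.2729, 0.3784, 1.9645, -0.0002, 0.8004, 0.4311], 'position': [0.4547, 0.1993, 0.0204], 'ee_rot': [-0.4588, -0.5374, -0.4592, 0.5385], 'contact_force': [0.2951, 0.5769, -2.7143], 'width': 0.0421}
delta [1.04, -0.17, 0.0] dr [-0.001, 0.001, 0.001]
```

```bash
python3 -m creep '{"delta_pos":[[0.4,-0.1,0],[0.8,-0.15,0],[1.1,-0.15,0],[1.1,-0.15,0],[1.1,-0.15,0]],"dr":[[0,0,0],[0,0,0],[0,0,0],[0,0,0],[0,0,0]]}' && python3 -m creep '{"delta_pos":[[0.05,0,0],[0.1,0,0],[0.1,0,0]],"dr":[[0,0,0],[0,0,0],[0,0,0]]}'
```

```text
clock: 12.4
position: [0.4522, 0.2, 0.0097]
ee_rot: [-0.459, -0.537, -0.459, 0.538]
contact_force: [-0.2, -0.3, -1.3]
width: 0.0422
clock: 12.7
position: [0.4522, 0.2, 0.0095]
ee_rot: [-0.459, -0.537, -0.459, 0.538]
contact_force: [-1.9, -0.5, 8.6]
width: 0.0423
```

```bash
python3 -m creep '{"delta_pos":[[0,0,0],[0,0,0],[0,0,0],[0,0,0],[0,0,0]],"dr":[[0,0,0],[0,0,0],[0,0,0],[0,0,0],[0,0,0]]}' 0.4 && python3 -m creep '{"delta_pos":[[-1,0,0],[-3,0,0],[-6,0,0],[-9,3,2],[-11,6,4],[-11,8.5,5],[-11,8.5,5]],"dr":[[0,0,0],[0,0,0],[0,0,0],[0,0,0],[0,0,0],[0,0,0],[0,0,0]]}'
python3 - <<'E'
from h import *
st();im=get('side');P=xyz(im);c=im['pixels'];cv2.imwrite('pics/s9.png',cv2.resize(c[180:330,180:330],None,fx=4,fy=4))
q=P.reshape(-1,3)
m=(np.hypot(q[:,0]-.453,q[:,1]-.1995)<.03)&(q[:,2]>.0125)&(q[:,2]<.03);print('ring',m.sum(),q[m].min(0),q[m].max(0),np.median(q[m][:,2]))
im=get('top');P=xyz(im);np.savez('top9.npz',p=P,c=im['pixels']);q=P.reshape(-1,3)
for n,a,b in(('ins',.043,.053),('plate',.021,.031)):
    m=(abs(q[:,0]-.605)<.06)&(abs(q[:,1]-.072)<.06)&(q[:,2]>a)&(q[:,2]<b);print(n,m.sum(),cv2.minAreaRect((q[m][:,:2]*1000).astype(np.float32)))
m=(np.hypot(q[:,0]-.453,q[:,1]-.1995)<.028)&(q[:,2]>.0125)&(q[:,2]<.03);print('ring top',m.sum(),cv2.minAreaRect((q[m][:,:2]*1000).astype(np.float32)) if m.any() else'')
E
```

```text
clock: 13.2
position: [0.452, 0.1999, 0.0083]
ee_rot: [-0.459, -0.537, -0.46, 0.538]
contact_force: [-0.2, 1.0, 0.9]
width: 0.0599
clock: 13.9
position: [0.5326, 0.1356, 0.1203]
ee_rot: [0.46, 0.539, 0.457, -0.537]
contact_force: [-0.9, 0.1, -1.4]
width: 0.0592
{'clock': 13.9, 'qpos': [0.1234, 0.3217, 1.7331, -0.0013, 1.0825, 0.2839], 'position': [0.5326, 0.1356, 0.1203], 'ee_rot': [0.4596, 0.5394, 0.4573, -0.5373], 'contact_force': [-0.9208, 0.0821, -1.3965], 'width': 0.0592}
ring 350 [0.42860167 0.17765365 0.01257635] [0.47406446 0.22469234 0.02016231] 0.017427803100892383
ins 573 ((605.0626831054688, 71.86870574951172), (64.11827850341797, 41.05999755859375), 81.2882080078125)
plate 460 ((604.1276245117188, 70.98834991455078), (61.48078918457031, 79.06692504882812), 81.3476791381836)
ring top 40 ((471.3769226074219, 203.82334899902344), (7.008603096008301, 31.339366912841797), 7.1233906745910645)
```

View pics/s9.png

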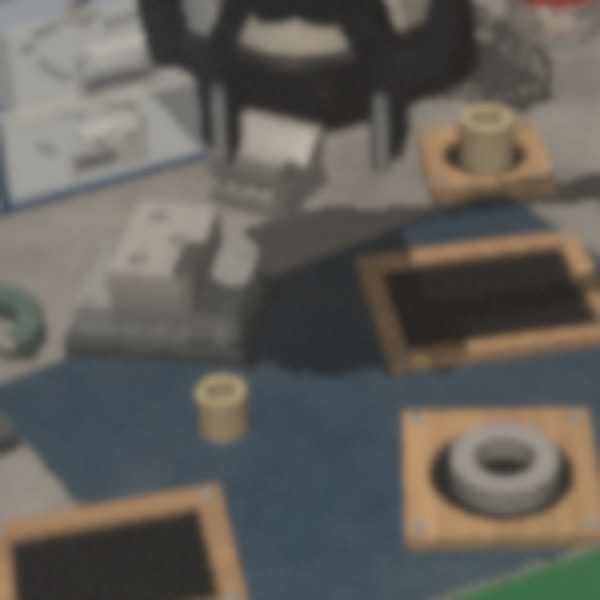

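Ring lies flat and centred in its pocket (505,470) and the bush is still fine (487,135). Now the insert: jaws along its 40 mm width at -9°, TCP z≈0.030.

```bash
python3 - <<'E'
from h import *
go(.605,.072,.12,-8.7);go(.605,.072,.030,-8.7)
E
```

```text
delta [-0.17, 8.63, 5.21] dr [-0.007, 0.001, 0.003]
delta [8.83, 8.65, 5.2] dr [-0.007, 0.001, 0.003]
```

```bash
python3 -m creep '{"delta_pos":[[0,4,2.4],[0,8,4.8],[0,8.64,5.2],[2,8.64,5.2],[5,8.64,5.2],[7.5,8.64,5.2],[8.83,8.64,5.2],[8.83,8.64,5.2],[8.83,8.64,5.2]],"dr":[[0,0,0],[0,0,0],[0,0,0],[0,0,0],[0,0,0],[0,0,0],[0,0,0],[0,0,0],[0,0,0]]}' 0.45 && python3 -m creep '{"delta_pos":[[0,0,0],[0,0,0],[0,0,0],[0,0,0],[0,0,0],[0,0,0]],"dr":[[0,0,0],[0,0,0],[0,0,0],[0,0,0],[0,0,0],[0,0,0]]}' -1 60 && python3 -m creep '{"delta_pos":[[-0.5,0,0],[-1.5,0,0],[-3,0,0],[-5,0,0],[-7,0,0],[-8,0,0],[-8,0,0],[-8,0,0]],"dr":[[0,0,0],[0,0,0],[0,0,0],[0,0,0],[0,0,0],[0,0,0],[0,0,0],[0,0,0]]}'
python3 - <<'E'
from h import *
im=get('side');cv2.imwrite('pics/s10.png',cv2.resize(im['pixels'][150:270,170:290],None,fx=4,fy=4))
q=xyz(im).reshape(-1,3)
m=(abs(q[:,0]-.606)<.02)&(abs(q[:,1]-.1)<.03)&(q[:,2]>.07)&(q[:,2]<.16);print(m.sum(),np.sort(q[m][:,2]).round(4)[:8])
st();go(.612,.252,.11,-78)
E
```

```text
clock: 14.9
position: [0.6053, 0.0729, 0.0304]
ee_rot: [-0.459, -0.537, -0.46, 0.538]
contact_force: [-0.1, 0.2, 1.3]
width: 0.0618
clock: 15.5
position: [0.6063, 0.0726, 0.0317]
ee_rot: [0.459, 0.538, 0.459, -0.538]
contact_force: [0.1, 0.4, 6.6]
width: 0.0386
clock: 16.3
position: [0.6049, 0.0724, 0.1094]
ee_rot: [-0.459, -0.537, -0.46, 0.539]
contact_force: [-0.7, 0.3, -4.9]
width: 0.0386
464 [0.1049 0.105  0.1053 0.1053 0.1056 0.1057 0.1057 0.1057]
{'clock': 16.35, 'qpos': [0.0051, 0.4165, 1.6092, -0.0005, 1.1201, 0.1626], 'position': [0.6046, 0.0724, 0.1089], 'ee_rot': [-0.4583, -0.5365, -0.46, 0.539], 'contact_force': [-0.4223, -0.5011, -4.5273], 'width': 0.0384}
delta [-0.13, -2.08, -17.86] dr [1.204, 0.003, 0.003]
```

View pics/s10.png

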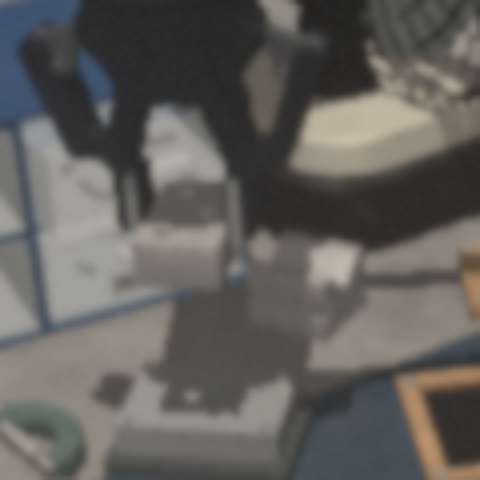

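Insert held level at (185,245), plate left behind. Turning and carrying it to the small oblong nest.

```bash
python3 -m creep '{"delta_pos":[[0,-0.1,-1],[0,-0.3,-3],[0,-0.7,-5.5],[0,-1,-8.5],[0,-1.3,-11.5],[-0.1,-1.7,-14.5],[-0.1,-2,-16.8],[-0.13,-2.08,-17.86],[-0.13,-2.08,-17.86],[-0.13,-2.08,-17.86]],"dr":[[0.08,0,0],[0.22,0,0],[0.36,0,0],[0.5,0,0],[0.64,0,0],[0.78,0,0],[0.92,0,0],[1.05,0,0],[1.15,0,0],[1.204,0.003,0.003]]}' && python3 -m creep '{"delta_pos":[[0,0,0],[0,0,0]],"dr":[[0,0,0],[0,0,0]]}'
python3 - <<'E'
from h import *
st();go(.612,.252,.022,-78)
im=get('side');q=xyz(im).reshape(-1,3)
m=(abs(q[:,0]-.606)<.04)&(abs(q[:,1]-.252)<.04)&(q[:,2]>.07)&(q[:,2]<.125);print(m.sum(),np.sort(q[m][:,2]).round(4)[:8])
E
```

```text
clock: 17.35
position: [0.612, 0.2525, 0.1091]
ee_rot: [-0.074, -0.703, -0.073, 0.704]
contact_force: [-0.1, 0.1, -5.5]
width: 0.0387
clock: 17.55
position: [0.6123, 0.2518, 0.11]
ee_rot: [-0.075, -0.703, -0.074, 0.703]
contact_force: [-0.3, 0.5, -4.5]
width: 0.0382
{'clock': 17.55, 'qpos': [0.2856, 0.4858, 1.4838, -0.001, 1.1724, 1.6461], 'position': [0.6123, 0.2518, 0.11], 'ee_rot': [-0.0747, -0.7031, -0.074, 0.7033], 'contact_force': [-0.3296, 0.5374, -4.5047], 'width': 0.0382}
delta [8.8, -0.03, 0.03] dr [0.001, 0.0, -0.001]
409 [0.1055 0.1055 0.1055 0.1058 0.1062 0.1063 0.1064 0.1064]
```

```bash
python3 -m creep '{"delta_pos":[[2,0,0],[5,0,0],[7.5,0,0],[8.8,0,0],[8.8,0,0],[9.2,0,0],[9.6,0,0],[9.9,0,0],[9.9,0,0],[9.9,0,0]],"dr":[[0,0,0],[0,0,0],[0,0,0],[0,0,0],[0,0,0],[0,0,0],[0,0,0],[0,0,0],[0,0,0],[0,0,0]]}' && python3 -m creep '{"delta_pos":[[0.05,0,0],[0.1,0,0],[0.1,0,0]],"dr":[[0,0,0],[0,0,0],[0,0,0]]}'
```

```text
clock: 18.6
position: [0.6134, 0.2521, 0.0126]
ee_rot: [0.074, 0.704, 0.074, -0.702]
contact_force: [-0.5, -0.5, -4.4]
width: 0.0386
clock: 18.9
position: [0.6131, 0.252, 0.0112]
ee_rot: [0.074, 0.704, 0.074, -0.703]
contact_force: [0.1, -0.4, -4.8]
width: 0.0382
```

```bash
python3 -m creep '{"delta_pos":[[0.05,0,0],[0.1,0,0],[0.15,0,0],[0.15,0,0]],"dr":[[0,0,0],[0,0,0],[0,0,0],[0,0,0]]}'
```

```text
clock: 19.3
position: [0.6132, 0.252, 0.0098]
ee_rot: [0.074, 0.704, 0.074, -0.703]
contact_force: [0.2, -0.5, -2.8]
width: 0.0384
```

```bash
python3 -m creep '{"delta_pos":[[0.05,0,0],[0.08,0,0],[0.08,0,0]],"dr":[[0,0,0],[0,0,0],[0,0,0]]}'
```

```text
clock: 19.6
position: [0.6132, 0.252, 0.0097]
ee_rot: [0.074, 0.704, 0.074, -0.702]
contact_force: [-1.6, -0.4, 4.1]
width: 0.0386
```

```bash
python3 -m creep '{"delta_pos":[[0,0,0],[0,0,0],[0,0,0],[0,0,0],[0,0,0]],"dr":[[0,0,0],[0,0,0],[0,0,0],[0,0,0],[0,0,0]]}' 0.35 && python3 -m creep '{"delta_pos":[[-1,0,0],[-3,0,0],[-6,0,0],[-9,0,0],[-10,0,0],[-10,0,0]],"dr":[[0,0,0],[0,0,0],[0,0,0],[0,0,0],[0,0,0],[0,0,0]]}'
python3 - <<'E'
from h import *
st();go(.5,.1,.12,-98.7)
E
```

```text
clock: 20.1
position: [0.6133, 0.252, 0.0087]
ee_rot: [0.074, 0.704, 0.074, -0.702]
contact_force: [-0.7, 0.3, 0.5]
width: 0.0577
clock: 20.7
position: [0.6142, 0.2524, 0.1111]
ee_rot: [0.074, 0.706, 0.074, -0.701]
contact_force: [0.2, -0.6, -0.8]
width: 0.0577
{'clock': 20.7, 'qpos': [0.2857, 0.4842, 1.4835, -0.001, 1.1675, 1.6473], 'position': [0.6142, 0.2524, 0.1111], 'ee_rot': [0.0739, 0.7055, 0.0741, -0.7009], 'contact_force': [0.1988, -0.5729, -0.7579], 'width': 0.0577}
delta [-0.98, 12.53, 14.34] dr [0.361, -0.006, 0.001]
```

```bash
python3 -m creep '{"delta_pos":[[0,2,1.8],[-0.5,6,5.5],[-0.98,9,9],[-0.98,9.6,10.3],[-0.98,9.6,10.3],[-0.98,9.6,10.3]],"dr":[[0.1,0,0],[0.2,0,0],[0.3,0,0],[0.361,-0.006,0],[0.361,-0.006,0],[0.361,-0.006,0]]}' 0.8
python3 - <<'E'
from h import *
st();im=get('side');P=xyz(im);c=im['pixels'];cv2.imwrite('pics/s11.png',cv2.resize(c[180:350,160:330],None,fx=3.5,fy=3.5))
q=P.reshape(-1,3);m=(abs(q[:,0]-.613)<.04)&(abs(q[:,1]-.252)<.03)&(q[:,2]>.0215)&(q[:,2]<.04);print('ins',m.sum(),cv2.minAreaRect((q[m][:,:2]*1000).astype(np.float32)),np.median(q[m][:,2]))
im=get('top');P=xyz(im);q=P.reshape(-1,3)
m=(abs(q[:,0]-.605)<.06)&(abs(q[:,1]-.072)<.06)&(q[:,2]>.021)&(q[:,2]<.031);r=cv2.minAreaRect((q[m][:,:2]*1000).astype(np.float32));print('plate',m.sum(),r)
x,y=np.array(r[0])/1000;go(x,y,.12,-98.7);go(x,y,.0155,-98.7)
E
```

```text
clock: 21.3
position: [0.5324, 0.1369, 0.1177]
ee_rot: [0.053, -0.704, 0.053, 0.707]
contact_force: [0.5, 0.5, 0.1]
width: 0.0766
{'clock': 21.3, 'qpos': [0.1248, 0.3284, 1.73, 0.0005, 1.0875, 1.8461], 'position': [0.5324, 0.1369, 0.1177], 'ee_rot': [0.0531, -0.7036, 0.0534, 0.7066], 'contact_force': [0.471, 0.4649, 0.0606], 'width': 0.0766}
ins 807 ((611.3117065429688, 253.26687622070312), (61.901763916015625, 43.2866325378418), 12.499266624450684) 0.027157359236001873
plate 884 ((604.6153564453125, 72.86682891845703), (58.049503326416016, 79.08718872070312), 81.56861114501953)
delta [-0.23, 5.33, -8.04] dr [0.002, 0.004, -0.001]
delta [10.22, 5.32, -8.08] dr [0.002, 0.004, -0.001]
```

View pics/s11.png

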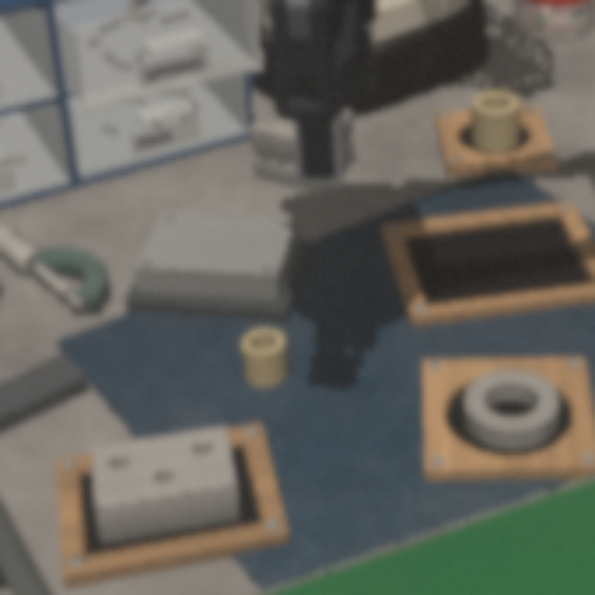

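Insert lies flat in its pocket at (165,480), bush and ring unchanged. Now the plate: jaws across the 56 mm width, TCP z≈0.012.

```bash
python3 -m creep '{"delta_pos":[[0,2.5,-4],[0,5,-7.5],[0,5.3,-8.05],[2.5,5.3,-8.05],[5.5,5.3,-8.05],[8.5,5.3,-8.05],[10,5.3,-8.05],[10.55,5.3,-8.05],[10.55,5.3,-8.05],[10.55,5.3,-8.05]],"dr":[[0,0,0],[0,0,0],[0,0,0],[0,0,0],[0,0,0],[0,0,0],[0,0,0],[0,0,0],[0,0,0],[0,0,0]]}' && python3 -m creep '{"delta_pos":[[0,0,0],[0,0,0],[0,0,0],[0,0,0],[0,0,0],[0,0,0]],"dr":[[0,0,0],[0,0,0],[0,0,0],[0,0,0],[0,0,0],[0,0,0]]}' -1 80
```

```text
clock: 22.4
position: [0.6043, 0.0727, 0.0134]
ee_rot: [0.053, -0.704, 0.053, 0.706]
contact_force: [0.1, -0.3, -0.0]
width: 0.0767
clock: 23.0
position: [0.6045, 0.0725, 0.0147]
ee_rot: [0.054, -0.705, 0.054, 0.705]
contact_force: [-0.2, 1.2, 5.5]
width: 0.0534
```

```bash
python3 -m creep '{"delta_pos":[[-0.4,0,0],[-1.2,0,0],[-2.5,0,0],[-4.5,0,0],[-6.5,0,0],[-8,0,0],[-8,0,0],[-8,0,0]],"dr":[[0,0,0],[0,0,0],[0,0,0],[0,0,0],[0,0,0],[0,0,0],[0,0,0],[0,0,0]]}'
python3 - <<'E'
from h import *
im=get('side');cv2.imwrite('pics/s12.png',cv2.resize(im['pixels'][150:270,170:290],None,fx=4,fy=4))
st();go(.4505,.067,.095,-80);go(.4505,.067,.02,-80)
E
```

```text
clock: 23.8
position: [0.6036, 0.0721, 0.0931]
ee_rot: [0.053, -0.704, 0.054, 0.706]
contact_force: [-0.6, 0.1, -5.4]
width: 0.0532
{'clock': 23.85, 'qpos': [0.0048, 0.4303, 1.6329, -0.0006, 1.0836, 1.7274], 'position': [0.603, 0.0721, 0.0923], 'ee_rot': [0.0532, -0.7033, 0.0538, 0.7069], 'contact_force': [0.6148, 0.6058, -6.177], 'width': 0.0531}
delta [-0.19, 2.8, 15.0] dr [-0.326, 0.005, -0.001]
delta [7.31, 2.79, 14.96] dr [-0.326, 0.005, -0.001]
```

View pics/s12.png

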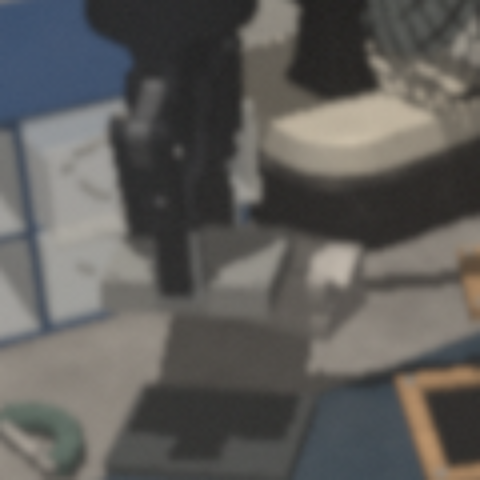

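Plate held level at (190,280), board empty. Carrying it to the large oblong nest.

```bash
python3 -m creep '{"delta_pos":[[0,0.2,1],[0,0.6,3],[0,1.1,6],[-0.1,1.7,9],[-0.1,2.2,12],[-0.19,2.6,14.2],[-0.19,2.8,15],[-0.19,2.8,15]],"dr":[[-0.05,0,0],[-0.1,0,0],[-0.17,0,0],[-0.24,0,0],[-0.3,0,0],[-0.326,0,0],[-0.326,0,0],[-0.326,0,0]]}' && python3 -m creep '{"delta_pos":[[2,0,0],[4.5,0,0],[6.5,0,0],[7.5,0,0],[7.5,0,0],[7.5,0,0]],"dr":[[0,0,0],[0,0,0],[0,0,0],[0,0,0],[0,0,0],[0,0,0]]}'
python3 - <<'E'
from h import *
st();go(.4505,.067,.009,-80)
E
```

```text
clock: 24.65
position: [0.45, 0.0671, 0.0948]
ee_rot: [-0.061, -0.703, -0.061, 0.706]
contact_force: [1.3, 0.2, -3.9]
width: 0.0532
clock: 25.25
position: [0.4523, 0.0671, 0.0205]
ee_rot: [-0.062, -0.703, -0.061, 0.705]
contact_force: [-0.2, -1.0, -4.0]
width: 0.0536
{'clock': 25.25, 'qpos': [-0.0048, 0.334, 2.0471, -0.0007, 0.7632, 1.3922], 'position': [0.4523, 0.0671, 0.0205], 'ee_rot': [-0.0616, -0.7035, -0.0615, 0.7054], 'contact_force': [-0.1665, -1.0447, -3.9799], 'width': 0.0536}
delta [1.15, -0.02, 0.17] dr [-0.0, 0.003, -0.0]
```

```bash
python3 -m creep '{"delta_pos":[[0.4,0,0.1],[0.8,0,0.1],[1.05,0,0.1],[1.15,0,0.1],[1.15,0,0.1],[1.15,0,0.1]],"dr":[[0,0,0],[0,0,0],[0,0,0],[0,0,0],[0,0,0],[0,0,0]]}' && python3 -m creep '{"delta_pos":[[0.05,0,0],[0.1,0,0],[0.1,0,0]],"dr":[[0,0,0],[0,0,0],[0,0,0]]}'
```

```text
clock: 25.85
position: [0.4499, 0.0669, 0.0089]
ee_rot: [-0.062, -0.703, -0.062, 0.706]
contact_force: [0.2, 0.3, -3.6]
width: 0.0535
clock: 26.15
position: [0.45, 0.0669, 0.0087]
ee_rot: [-0.062, -0.703, -0.062, 0.706]
contact_force: [-2.7, 0.1, 6.1]
width: 0.0533
```

Seated at 6 N. Releasing and retreating.

```bash
python3 -m creep '{"delta_pos":[[0,0,0],[0,0,0],[0,0,0],[0,0,0],[0,0,0]],"dr":[[0,0,0],[0,0,0],[0,0,0],[0,0,0],[0,0,0]]}' 0.8 && python3 -m creep '{"delta_pos":[[-1,0,0],[-3,0,0],[-6,0,0],[-10,0,0],[-14,0,0],[-16,0,2],[-16,0,6],[-16,0,9],[-16,0,9],[-16,0,9]],"dr":[[0,0,0],[0,0,0],[0,0,0],[0,0,0],[0,0,0],[0,0,0],[0,0,0],[0,0,0],[0,0,0],[0,0,0]]}'
python3 - <<'E'
from h import *
st();im=get('side');P=xyz(im);c=im['pixels'];cv2.imwrite('pics/s13.png',cv2.resize(c[150:350,160:380],None,fx=3.2,fy=3))
for n in('side','top'):
    q=(P if n=='side' else xyz(get('top'))).reshape(-1,3)
    for k,x,y,r,a,b in(('bush',.444,-.069,.025,.025,.045),('ring',.453,.1995,.03,.012,.024),('ins',.612,.252,.04,.0215,.035),('plate',.4505,.067,.05,.0155,.03),('v',.574,-.052,.045,.02,.05),('pot',.388,-.238,.04,.042,.062)):
        m=(np.hypot(q[:,0]-x,q[:,1]-y)<r)&(q[:,2]>a)&(q[:,2]<b)
        if m.sum()>5:
            R=cv2.minAreaRect((q[m][:,:2]*1000).astype(np.float32));A=np.c_[q[m][:,:2],np.ones(m.sum())];co=np.linalg.lstsq(A,q[m][:,2],rcond=None)[0]
            print(n,k,m.sum(),np.round(R[0]),np.round(R[1]),round(R[2]),'z',np.median(q[m][:,2]).round(4),'slope',co[:2].round(2))
E
```

```text
clock: 26.65
position: [0.4499, 0.0669, 0.0077]
ee_rot: [-0.062, -0.703, -0.062, 0.706]
contact_force: [0.3, 0.3, 0.7]
width: 0.077
clock: 27.65
position: [0.362, 0.0513, 0.1689]
ee_rot: [-0.062, -0.704, -0.061, 0.705]
contact_force: [0.9, -0.3, 0.3]
width: 0.0767
{'clock': 27.65, 'qpos': [-0.0496, 0.0057, 2.0024, -0.0007, 1.1349, 1.3473], 'position': [0.362, 0.0513, 0.1689], 'ee_rot': [-0.0616, -0.7039, -0.0614, 0.7049], 'contact_force': [0.8715, -0.3298, 0.3389], 'width': 0.0767}
side bush 110 [443. -65.] [30. 26.] 86 z 0.0323 slope [-0.01 -0.03]
side ring 359 [451. 201.] [45. 47.] 11 z 0.0173 slope [-0.01 -0.01]
side ins 801 [611. 253.] [62. 44.] 13 z 0.0272 slope [-0.01 -0.05]
side plate 764 [449.  68.] [78. 60.] 10 z 0.0215 slope [ 0.01 -0.02]
side v 511 [577. -50.] [47. 85.] 61 z 0.0326 slope [ 0.01 -0.07]
side pot 245 [ 390. -235.] [58. 55.] 85 z 0.0514 slope [-0.02 -0.1 ]
top bush 119 [442. -68.] [29. 28.] 1 z 0.0321 slope [0.03 0.02]
top ring 172 [455. 207.] [31. 44.] 67 z 0.0159 slope [ 0.01 -0.02]
top ins 533 [613. 252.] [63. 40.] 12 z 0.0257 slope [-0.    0.02]
top plate 193 [482.  71.] [19. 55.] 1 z 0.0195 slope [-0.05  0.01]
top v 542 [576. -53.] [44. 77.] 62 z 0.0321 slope [ 0.02 -0.02]
top pot 676 [ 388. -238.] [55. 55.] 87 z 0.0499 slope [ 0.   -0.02]
```

View pics/s13.png

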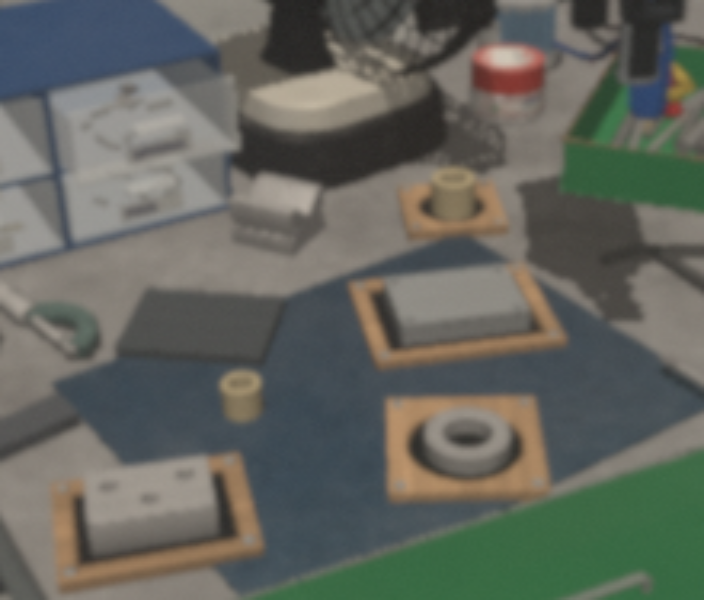

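All four parts lie flat in their pockets: bush (453,195), plate (457,300), ring (468,440), insert (150,500). The heights and centres agree with this. V-block and pot haven't moved. Handing in.

```bash
python3 -c "
from rig import manip
print(manip.sign_off())"
```

```text
the job is handed in; nothing more can be done
None
```

I took the stack apart in order (bush, ring, insert, plate), laid each part in its own pocket, and handed the job in at about 28 s; the sign-off gives no verdict. For the bush I leaned the tool 30° at both pick and place so the gripper cleared the overhanging fan.

- **Position and height:** In the side view all four parts measure within about 4 mm of their pocket centres. Their tops are within about 1.5 mm of the height they should have on the pocket floor.
- **Flatness:** By eye all four parts look flat. The fitted depth slopes were small, at most 0.05. The insert and plate each gave 0.05 in one view, over the 0.04 limit, and I put that down to depth noise and edge points.
- **Disagreement:** In the top view the arm partly hid the ring and plate, so their fitted centres there, (455, 207) and (482, 71) mm, are not reliable. For those two parts I went by the side view.
- **Bystanders and release:** The V-block and pot measured within about 4 mm of where they started. The gripper was open and clear of everything.

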